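Check the glass syringes and set back those that stick

TASK

Try each of the three glass syringes in the rack: press its plunger down gently through the whole stroke, as far as it will go. A plunger that goes fully home is sound: leave it home and leave its carrier at the front. One that sticks part-way is a reject: leave its plunger where it stuck and then push its carrier by the front tab all the way back against the rear stop, without disturbing the other things around the rack.

Things in the scene. Friction and masses are not known exactly. Their poses are not given: they have to be found in the camera images.
- rack: Syringe rack, fixed: aluminium plate 200 x 300 x 14 mm, three upright glass syringes in a row on sliding carriers. Origin: centre of its underside, on the bench. x points to its rear (away from the robot), y left along the row, z up. Syringes at y = +90 (left), 0 (mid), -90 mm (right). The cross-bar at the rear edge is the rear stop. The glass bears up to 45 N; 10 to 15 N shows if a plunger has stopped.
- thumb_left (a point): Centre of the top of the flat white thumb disc (34 mm across, 6 mm thick) on the plunger of the left (+y) syringe; moves with the plunger. Height above bench 193 mm with the plunger fully drawn out, 148 mm fully home (disc 5 mm above the barrel's glass flange). Axes as the rack's.
- plunger_left (a joint): How far the left (+y) plunger is pushed down, m: 0 fully drawn out, 0.045 fully home. Starts somewhere in 0 to 0.008. About 3 N of drag; stays where left. A sound one goes all the way home; one that sticks stops dead at a value of 0.016 to 0.024, 21 to 29 mm short of home, however hard it is pressed. Sticking cannot be seen beforehand; one or two of the three stick.
- tab_left (a point): Centre of the front face (towards the robot) of the upright steel push tab of the left (+y) carrier. The tab is 40 mm wide (rack y), 58 mm high (42 to 100 mm above the bench) and 5 mm thick; it stands 52 mm in front of the syringe's axis. Axes as the rack's.
- carrier_left (a joint): How far the left (+y) carrier (grey block 80 x 44 mm, with tab and syringe) is slid to the rear along the rack's x, m: 0 at the front, 0.060 against the rear stop. Starts in 0 to 0.006. It slides with about 3 N of drag and stays where it is left. 46 mm clear between neighbouring carriers.
- thumb_mid (a point): Centre of the top of the flat white thumb disc (34 mm across, 6 mm thick) on the plunger of the middle syringe; moves with the plunger. Height above bench 193 mm with the plunger fully drawn out, 148 mm fully home (disc 5 mm above the barrel's glass flange). Axes as the rack's.
- plunger_mid (a joint): How far the middle plunger is pushed down, m: 0 fully drawn out, 0.045 fully home. Starts somewhere in 0 to 0.008. About 3 N of drag; stays where left. A sound one goes all the way home; one that sticks stops dead at a value of 0.016 to 0.024, 21 to 29 mm short of home, however hard it is pressed. Sticking cannot be seen beforehand; one or two of the three stick.
- tab_mid (a point): Centre of the front face (towards the robot) of the upright steel push tab of the middle carrier. The tab is 40 mm wide (rack y), 58 mm high (42 to 100 mm above the bench) and 5 mm thick; it stands 52 mm in front of the syringe's axis. Axes as the rack's.
- carrier_mid (a joint): How far the middle carrier (grey block 80 x 44 mm, with tab and syringe) is slid to the rear along the rack's x, m: 0 at the front, 0.060 against the rear stop. Starts in 0 to 0.006. It slides with about 3 N of drag and stays where it is left. 46 mm clear between neighbouring carriers.
- thumb_right (a point): Centre of the top of the flat white thumb disc (34 mm across, 6 mm thick) on the plunger of the right (-y) syringe; moves with the plunger. Height above bench 193 mm with the plunger fully drawn out, 148 mm fully home (disc 5 mm above the barrel's glass flange). Axes as the rack's.
- plunger_right (a joint): How far the right (-y) plunger is pushed down, m: 0 fully drawn out, 0.045 fully home. Starts somewhere in 0 to 0.008. About 3 N of drag; stays where left. A sound one goes all the way home; one that sticks stops dead at a value of 0.016 to 0.024, 21 to 29 mm short of home, however hard it is pressed. Sticking cannot be seen beforehand; one or two of the three stick.
- tab_right (a point): Centre of the front face (towards the robot) of the upright steel push tab of the right (-y) carrier. The tab is 40 mm wide (rack y), 58 mm high (42 to 100 mm above the bench) and 5 mm thick; it stands 52 mm in front of the syringe's axis. Axes as the rack's.
- carrier_right (a joint): How far the right (-y) carrier (grey block 80 x 44 mm, with tab and syringe) is slid to the rear along the rack's x, m: 0 at the front, 0.060 against the rear stop. Starts in 0 to 0.006. It slides with about 3 N of drag and stays where it is left. 46 mm clear between neighbouring carriers.
- beaker: Bystander, loose: glass beaker, 68 mm across, 90 mm high, left of the rack. Origin: centre of its underside.
- flask: Bystander, loose: conical glass flask, 76 mm across, 118 mm high, right of the rack. Origin: centre of its underside.
- reagent: Bystander, loose: amber bottle, 64 mm across, 130 mm high, behind the rack. Origin: centre of its underside.
- vial: Bystander, loose: small glass vial, 22 mm across, 42 mm high, standing on the plate between the left and middle carriers' tracks, to the rear. Origin: centre of its underside.
- stopper: Bystander, loose: black rubber stopper, 26 mm across, 24 mm high, standing on the plate between the middle and right carriers' tracks. Origin: centre of its underside.
- spatula: Bystander, loose: thin steel lab spatula, 170 mm long, 12 mm wide, 4 mm thick, lying on the bench in front of the rack. Origin: middle of its underside.

How it is judged:
At the end, for the whole second after the job is handed in: Every sound plunger is home (within 4 mm) with its carrier still at the front (within 16 mm of the front end); every sticking plunger has been pressed in to where it sticks (within 3 mm) and its carrier stands at the rear stop (within 8 mm) (((((value of joint bind between 0 and 0.1 m and value of joint plunger_left above 0.013 m) or (value of joint bind between 0.1 and 0.2 m and value of joint plunger_left above 0.018 m) or (value of joint bind between 0.5 and 0.6 m and value of joint plunger_left above 0.021 m)) and value of joint carrier_left above 0.052 m) or (not (value of joint bind below 0.2 m or value of joint bind above 0.5 m) and value of joint plunger_left above 0.041 m and value of joint carrier_left below 0.016 m)) and ((((value of joint bind between 0.1 and 0.2 m and value of joint plunger_mid above 0.013 m) or (value of joint bind between 0.2 and 0.3 m and value of joint plunger_mid above 0.019 m) or (value of joint bind between 0.3 and 0.4 m and value of joint plunger_mid above 0.016 m)) and value of joint carrier_mid above 0.052 m) or (not (value of joint bind between 0.1 and 0.4 m) and value of joint plunger_mid above 0.041 m and value of joint carrier_mid below 0.016 m)) and ((((value of joint bind between 0.3 and 0.4 m and value of joint plunger_right above 0.021 m) or (value of joint bind between 0.4 and 0.5 m and value of joint plunger_right above 0.015 m) or (value of joint bind between 0.5 and 0.6 m and value of joint plunger_right above 0.013 m)) and value of joint carrier_right above 0.052 m) or (not (value of joint bind above 0.3 m) and value of joint plunger_right above 0.041 m and value of joint carrier_right below 0.016 m))); the robot touches nothing.
It fails at once if the left carrier is pushed back (more than 25 mm) although its plunger is sound, or before its plunger was pressed in to where it sticks (within 3 mm) (value of joint carrier_left above 0.025 m and not ((value of joint bind between 0 and 0.1 m and value of joint plunger_left above 0.013 m) or (value of joint bind between 0.1 and 0.2 m and value of joint plunger_left above 0.018 m) or (value of joint bind between 0.5 and 0.6 m and value of joint plunger_left above 0.021 m))).
It fails at once if the mid carrier is pushed back (more than 25 mm) although its plunger is sound, or before its plunger was pressed in to where it sticks (within 3 mm) (value of joint carrier_mid above 0.025 m and not ((value of joint bind between 0.1 and 0.2 m and value of joint plunger_mid above 0.013 m) or (value of joint bind between 0.2 and 0.3 m and value of joint plunger_mid above 0.019 m) or (value of joint bind between 0.3 and 0.4 m and value of joint plunger_mid above 0.016 m))).
It fails at once if the right carrier is pushed back (more than 25 mm) although its plunger is sound, or before its plunger was pressed in to where it sticks (within 3 mm) (value of joint carrier_right above 0.025 m and not ((value of joint bind between 0.3 and 0.4 m and value of joint plunger_right above 0.021 m) or (value of joint bind between 0.4 and 0.5 m and value of joint plunger_right above 0.015 m) or (value of joint bind between 0.5 and 0.6 m and value of joint plunger_right above 0.013 m))).
It fails at once if the robot pushes on a carrier, syringe or plunger with more than 45 N (contact force between any of the arm, the fingers and carrier_left above 45 N or contact force between any of the arm, the fingers and carrier_mid above 45 N or contact force between any of the arm, the fingers and carrier_right above 45 N).
It fails at once if a bystander listed is moved more than 20 mm (distance of any of beaker, flask, reagent, vial, stopper, spatula from where it was at the start of the episode above 0.02 m).
It also fails if it takes over 61 s, if anything falls off the work surface, if the arm or the gripper's body presses on something with over 40 N, if the wrist force passes 120 N, or if a joint passes its speed limit or range.

ROBOT

A 7-joint arm with a two-finger parallel gripper is mounted at the origin on the work surface. World frame = base frame: x ahead of the robot, y to its left, z up, the work surface at z = 0. Lengths are in m, angles in rad, forces in N, time in s.
With the tool pointing down it reaches from about 0.35 to 0.9 m from the base axis. Payload 19.9 kg.
Tool frame: the origin (TCP) lies at the very end of the fingers, on their centre line; the grasp point (between the pads) lies 19 mm behind it (robot.tcp_to_grasp is the distance from the TCP to the grasp point, in m); z points along the fingers, y is the line along which they close (so a half turn about z gives the same grasp; the last joint's range is limited). The gripper opens to 94 mm and grips with 3 to 60 N. Pads are 16 mm wide; open, the fingers measure 119 mm over their backs; the gripper's body (75 mm by 177 mm) begins 78 mm behind the grasp point.
Start: joints at [-1.383, 0.417, -0.01, 1.614, 0.005, 1.111, -0.053], TCP at [0.142, 0.609, 0.205] pointing down, gripper open.
Joint ranges: [-2.81, 2.81], [-0.39, 2.02], [-1.27, 1.25], [0.06, 2.57], [-1.19, 4.33], [0.19, 2], [-2.82, 2.82]. Speed limits (rad/s): [1.89, 1.89, 2.39, 2.39, 3.01, 3.01, 3.01].

INTERFACE

Orientations are given as a rotation vector (axis times angle).
In Python, from plant import robot, imaging gives the robot as it stands.
- The arm moves only by the tool move_arm, never from a script. Its argument "increments" is one flat list of numbers, 6 for each row, row after row: the shift along the tool's x, y, z in cm, then the turn, a rotation vector about the tool's x, y, z in degrees. A call has 1 to 20 rows; each row is the pose to reach, as a shift and turn from the pose commanded when the call began, along the tool's axes at that moment; what a row does not reach only later rows make up. A row lasts 1/8 s, in which the tool goes at most 62.5 mm and 10.7 degrees, less where a joint would pass 70% of its speed; a pose out of reach is approached as far as the arm can. A call with a gripper value outside its range is refused whole. "claw" is the opening, from 0 (shut) to 1 (fully open), set as the call begins (left out, the last holds). The fingers move at their own pace and stop on an object; "grip_force" is the grip in N (left out, the last holds). Time passes only in rows, so rows that repeat a pose let the fingers close. It gives the time, the measured TCP pose, the force, the opening and the grip force at its end, in the units of the state.
- robot.state(): the state, without advancing time (a new reading comes with each control period).
- imaging.snapshot(name): name is "side" or "top" or "wrist"; returns a dict with "frame" (480x640x3 uint8, red, green, blue), "range_z" (480x640 float32, m along the optical axis (not along the pixel's ray), 0 where there is no reading), "fx", "fy", "cx", "cy" (pixels), "rvec" (rotation vector, rad) and "tvec" (3), from world to camera coordinates, as OpenCV has them. Camera axes: x right, y down, z forward; pixel columns grow to the right and rows downward; lengths in m; the calibration is good to about 2 mm. A picture is of the moment at which its call begins.
- robot.sign_off(): hands the job in; it is judged then, once.
The state is a dict: "time_s": time; "q": joint angles; "joint_vel": joint speeds; "joint_torque": joint torques, N m; "tool_pos": TCP position; "orientation": TCP orientation; "contact_force": force on the tool from outside, world axes, zero at the start; "wrist_torque": the same for the moment, N m; "gripper_width": finger opening in m; "gripper_force": force on a finger pad.
Only numpy, scipy, OpenCV 4.12 (cv2) and the standard library are available. Lean on these libraries where they do the work, as an engineer would, in place of code of your own. Each camera call takes 0.05 s, during which the arm holds its last target. There are 200 camera calls.

## Working session

There is one attempt and no reset: what is moved stays moved. The work goes in short steps, Python scripts to look and compute and a tool call to move; the robot and the scene stay as the last step left them, time stands still between calls to the robot, and variables do not carry over. Pictures are saved under pics/ and viewed, at most 10 in all, crops included, and the job is handed in when it is done.

Besides the shell and the picture viewer there is one more tool, called after "Emit:" by a JSON object that holds its "name" and its "arguments", one argument or row to a line. move_arm: Moves the arm, as the interface text tells. Its arguments: {"type":"object","properties":{"increments":{"type":"array","items":{"type":"number"}},"claw":{"type":"number"},"grip_force":{"type":"number"}},"required":["increments"]}

```bash
mkdir -p pics; ls; cat > h.py <<'E'
import numpy as np, cv2
from plant import robot, imaging
def snap(n,f=None):
    s=imaging.snapshot(n)
    if f: cv2.imwrite(f'pics/{f}.png',s['frame'][:,:,::-1])
    return s
def cloud(s):
    R=cv2.Rodrigues(np.array(s['rvec'],float))[0]; t=np.array(s['tvec'],float).ravel()
    z=s['range_z']; v,u=np.mgrid[:z.shape[0],:z.shape[1]]
    P=np.stack([(u-s['cx'])/s['fx']*z,(v-s['cy'])/s['fy']*z,z],-1)
    W=(P-t)@R; W[z<=0]=np.nan
    return W
E
python3 - <<'E'
from h import *
for n in('top','side'):
    s=snap(n,n+'0'); W=cloud(s); print(n,(s['range_z']>0).mean(), -cv2.Rodrigues(np.array(s['rvec'],float))[0].T@np.array(s['tvec']).ravel())
print(robot.state())
E
```

```text
pics
top 0.9962141927083333 [0.46421949 0.04936335 1.2531382 ]
side 0.99572265625 [ 0.54190639 -0.8870788   0.64949874]
{'time_s': 0.1, 'q': array([-1.38348694,  0.41790764, -0.01029536,  1.61413239,  0.00469076,
        1.11069815, -0.05302491]), 'joint_vel': array([-0.00059588, -0.0015591 , -0.00031788, -0.00176906,  0.00090663,
       -0.00124252,  0.00128013]), 'joint_torque': array([ 1.85107914e-03, -8.52591205e+01,  6.41061477e-01, -4.26702547e+01,
       -4.87677986e-02,  1.64422957e-02,  5.35797062e-05]), 'tool_pos': array([0.14169484, 0.60836516, 0.20488428]), 'orientation': array([-3.58667655e-01, -3.12100407e+00,  1.76050970e-03]), 'contact_force': array([-0.29752419,  0.29084243, -0.00458429]), 'wrist_torque': array([-0.00551992,  0.05499079,  0.02412617]), 'gripper_force': 0.0, 'gripper_width': 0.09385706883794509}
```

View pics/top0.png

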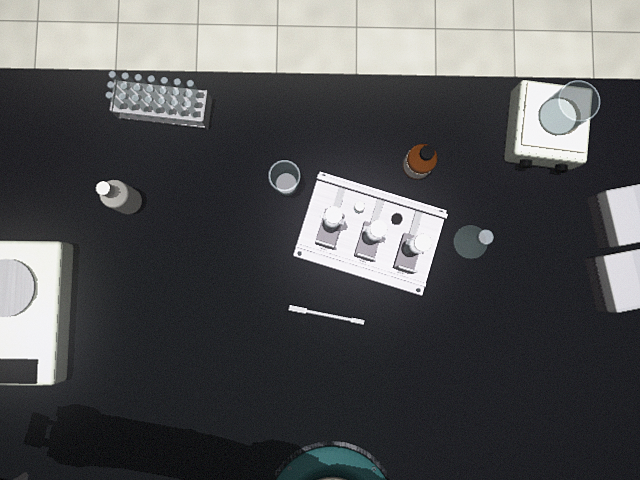

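View pics/side0.png

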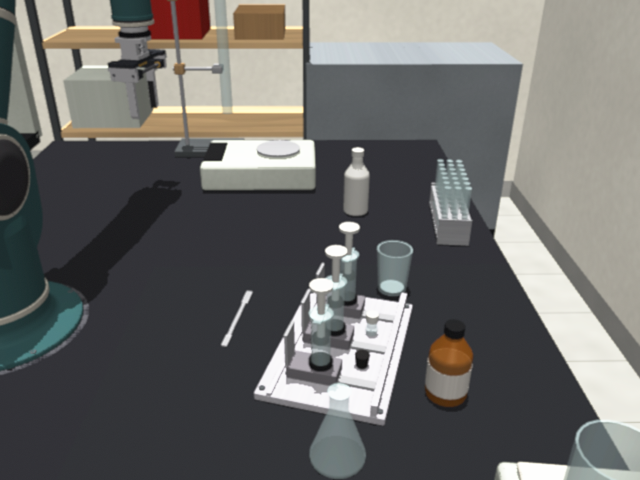

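The top view shows the rack turned about 15°, centred near px (370,233), with the discs near (335,212), (375,230) and (422,245). The spatula is in front at (326,315). The side view shows all three plungers drawn out and the tabs on the front side. Next I measure the rack pose and the discs.

```bash
cat >> h.py <<'E'
def px(s,P):
    return cv2.projectPoints(np.atleast_2d(np.array(P,float)),np.array(s['rvec'],float),np.array(s['tvec'],float),np.array([[s['fx'],0,s['cx']],[0,s['fy'],s['cy']],[0,0,1.]]),None)[0][:,0]
E
python3 - <<'E'
from h import *
s=snap('top'); W=cloud(s)
box=(W[...,0]>0.3)&(W[...,0]<.85)&(abs(W[...,1])<.35)
m=((W[...,2]>.009)&(W[...,2]<.035)&box&(s['frame'].min(2)>120)).astype(np.uint8)
n,l,st,c=cv2.connectedComponentsWithStats(cv2.morphologyEx(m,cv2.MORPH_CLOSE,np.ones((9,9))))
i=1+st[1:,4].argmax(); P=W[(l==i)&(m>0)]
print('z med',np.median(P[:,2]))
r=cv2.minAreaRect((P[:,:2]*1000).astype(np.float32)); print(r)
d=((W[...,2]>.165)&(W[...,2]<.21)&box).astype(np.uint8)
n,l,st,c=cv2.connectedComponentsWithStats(d)
for i in range(1,n):
    if st[i,4]>15:
        Q=W[l==i]; print(c[i].round(),st[i,4],np.median(Q,0).round(4),(Q[:,:2].min(0)/2+Q[:,:2].max(0)/2).round(4),np.ptp(Q,0).round(3))
# all bystander-ish highs
d=((W[...,2]>.03)&box).astype(np.uint8)
n,l,st,c=cv2.connectedComponentsWithStats(d)
for i in range(1,n):
    if st[i,4]>25: Q=W[l==i]; print('obj',c[i].round(),st[i,4],Q.min(0).round(3),Q.max(0).round(3))
E
```

```text
z med 0.014934259987132732
((600.85546875, -82.10037231445312), (299.9502258300781, 199.8167266845703), 73.37488555908203)
[333. 214.] 237 [0.6157 0.0082 0.1902] [0.6155 0.0073] [0.032 0.033 0.013]
[378. 228.] 242 [ 0.5894 -0.078   0.1932] [ 0.5894 -0.0788] [0.031 0.033 0.011]
[422. 242.] 239 [ 0.5642 -0.1642  0.186 ] [ 0.5642 -0.1649] [0.031 0.034 0.01 ]
obj [190. 114.] 314 [0.835 0.287 0.03 ] [0.85  0.35  0.133]
obj [421. 160.] 852 [ 0.724 -0.219  0.031] [ 0.788 -0.155  0.136]
obj [284. 174.] 505 [0.678 0.075 0.03 ] [0.745 0.14  0.097]
obj [382. 196.] 668 [ 0.634 -0.25   0.03 ] [0.727 0.038 0.043]
obj [359. 206.] 93 [ 0.643 -0.064  0.031] [ 0.665 -0.044  0.063]
obj [330. 227.] 824 [ 0.56  -0.019  0.036] [0.648 0.041 0.196]
obj [397. 218.] 100 [ 0.619 -0.15   0.03 ] [ 0.642 -0.127  0.044]
obj [370. 239.] 876 [ 0.534 -0.103  0.033] [ 0.623 -0.044  0.199]
obj [475. 240.] 682 [ 0.553 -0.335  0.03 ] [ 0.613 -0.278  0.123]
obj [411. 251.] 947 [ 0.509 -0.188  0.03 ] [ 0.598 -0.13   0.191]
```

Everything checks out. The plate measures 300 x 200 mm with its centre at (0.601, -0.082) and rack y at 73.4°. The discs are 90 mm apart on the row, at heights of 186 to 193 mm. I'll close the fingers and press with the tips, keeping tool y along rack y. Next is a helper for the shifts.

```bash
cat >> h.py <<'E'
from scipy.spatial.transform import Rotation as Ro
C=np.array([.6009,-.0821]); a=np.radians(73.37); RY=np.array([np.cos(a),np.sin(a)]); RX=np.array([RY[1],-RY[0]])
G=Ro.from_matrix(np.column_stack([np.r_[-RX,0],np.r_[RY,0],[0,0,-1]]))
def inc(rx,ry,z):
    s=robot.state(); R=Ro.from_rotvec(s['orientation'])
    p=np.r_[C+rx*RX+ry*RY,z]
    return np.r_[R.inv().apply(p-s['tool_pos'])*100,(R.inv()*G).as_rotvec(degrees=True)].round(2)
E
python3 -c "
from h import *
print(inc(-.0117,.09,.25),inc(-.0117,.09,.205))"
```

```text
[-5.977e+01 -4.779e+01 -4.450e+00 -5.000e-02  1.000e-02  3.520e+00] [-5.977e+01 -4.778e+01  5.000e-02 -5.000e-02  1.000e-02  3.520e+00]
```

Emit:
{"name": "move_arm", "arguments": {
  "increments": [-1,-0.8,-2,0,0,0,-4,-3.2,-4.5,0,0,0.5,-8,-6.4,-4.5,0,0,1,-12,-9.6,-4.5,0,0,1,-16,-12.8,-4.5,0,0,1.5,-20,-16,-4.5,0,0,1.5,-24,-19.2,-4.5,0,0,2,-28,-22.4,-4.5,0,0,2,-32,-25.6,-4.5,0,0,2.5,-36,-28.8,-4.5,0,0,2.5,-40,-32,-4.5,0,0,3,-44,-35.2,-4.5,0,0,3,-48,-38.4,-4.5,0,0,3.5,-52,-41.6,-4.5,0,0,3.5,-55,-44,-4.5,0,0,3.5,-57.5,-46,-4.5,0,0,3.5,-59,-47.2,-4.5,0,0,3.5,-59.8,-47.8,-4.5,0,0,3.5,-59.8,-47.8,-4.5,0,0,3.5,-59.8,-47.8,-4.5,0,0,3.5],
  "claw": 0
}}

```text
time_s: 2.65
tool_pos: [0.6154, 0.0085, 0.2506]
orientation: [-0.452, -3.109, -0.001]
contact_force: [-0.2, -0.4, -0.7]
gripper_width: 0.0005
gripper_force: 0.0
```

```bash
python3 -c "
from h import *
s=snap('top');W=cloud(s)
print(inc(-.0117,.09,.195))"
```

```text
[-0.04 -0.1   5.56  0.02 -0.01  0.09]
```

Emit:
{"name": "move_arm", "arguments": {
  "increments": [0,-0.1,1.5,0,0,0,0,-0.1,3,0,0,0,0,-0.1,4.5,0,0,0,0,-0.1,5.5,0,0,0,0,-0.1,6,0,0,0,0,-0.1,6.3,0,0,0,0,-0.1,6.6,0,0,0,0,-0.1,6.9,0,0,0,0,-0.1,7.1,0,0,0,0,-0.1,7.1,0,0,0]
}}

```text
time_s: 3.95
tool_pos: [0.6156, 0.0066, 0.1794]
orientation: [0.454, 3.108, -0.0]
contact_force: [0.1, -0.1, 0.1]
gripper_width: 0.0009
gripper_force: 0.0
```

Emit:
{"name": "move_arm", "arguments": {
  "increments": [0,0.1,0.2,0,0,0,0,0.1,0.4,0,0,0]
}}

```text
time_s: 4.2
tool_pos: [0.6161, 0.0074, 0.1759]
orientation: [0.454, 3.108, -0.0]
contact_force: [-3.8, -1.8, 14.7]
gripper_width: 0.0003
gripper_force: 7.3
```

Emit:
{"name": "move_arm", "arguments": {
  "increments": [0,0,0.0,0,0,0,0,0,0.05,0,0,0]
}}

```text
time_s: 4.45
tool_pos: [0.6161, 0.0074, 0.1756]
orientation: [0.454, 3.108, 0.0]
contact_force: [-3.2, -0.6, 12.0]
gripper_width: 0.0007
gripper_force: 6.0
```

Emit:
{"name": "move_arm", "arguments": {
  "increments": [0,0,0.05,0,0,0,0,0,0.1,0,0,0,0,0,0.1,0,0,0]
}}

```text
time_s: 4.82
tool_pos: [0.6163, 0.0073, 0.175]
orientation: [0.454, 3.107, 0.0]
contact_force: [-3.4, -1.9, 14.8]
gripper_width: 0.0002
gripper_force: 7.0
```

Emit:
{"name": "move_arm", "arguments": {
  "increments": [0,0,0.1,0,0,0,0,0,0.2,0,0,0,0,0,0.2,0,0,0]
}}

```text
time_s: 5.2
tool_pos: [0.617, 0.0071, 0.1738]
orientation: [0.454, 3.105, 0.001]
contact_force: [-2.9, -2.0, 20.8]
gripper_width: 0.0007
gripper_force: 10.6
```

```bash
python3 -c "
from h import *
s=snap('side','side1');W=cloud(s); print(px(s,[.6156,.0078,.176]))
cv2.imwrite('pics/s1.png',cv2.resize(s['frame'][140:330,240:440,::-1],None,fx=3,fy=3))"
```

```text
[[348.54996878 234.01619639]]
```

View pics/s1.png

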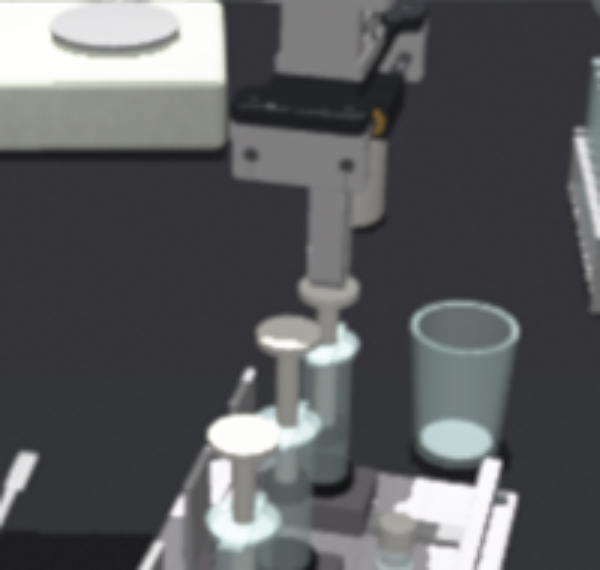

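The fingertip is on the left disc at crop px (328,285), and the plunger has stopped about halfway down. It holds 20 N steadily, so the left syringe is a reject. I'll lift off and go to the middle one.

```bash
python3 -c "
from h import *
print(inc(-.0117,.0,.215))"
```

```text
[ 0.14 -9.   -4.13  0.06  0.18  0.  ]
```

Emit:
{"name": "move_arm", "arguments": {
  "increments": [0,0,-1,0,0,0,0,0,-4.2,0,0,0,0,-1,-4.6,0,0,0,0,-3,-4.6,0,0,0,0,-5,-4.6,0,0,0,0,-7,-4.6,0,0,0,0,-8.5,-4.6,0,0,0,0.1,-9,-4.4,0,0,0,0.1,-9,-4.1,0,0,0,0.1,-9,-4.1,0,0,0]
}}

```text
time_s: 6.5
tool_pos: [0.5891, -0.0776, 0.2126]
orientation: [-0.452, -3.108, -0.0]
contact_force: [0.4, 0.3, 0.4]
gripper_width: 0.0003
gripper_force: 0.0
```

```bash
python3 -c "
from h import *
s=snap('top');W=cloud(s)
q=px(s,[.6156,.0078,.176])[0].astype(int);w=W[q[1]-9:q[1]+10,q[0]-9:q[0]+10].reshape(-1,3);w=w[w[:,2]>.15];print(len(w),np.median(w,0),w.max(0))
print(robot.state()['tool_pos'],inc(-.0117,.0,.18))"
```

```text
269 [0.60251038 0.00970576 0.34221208] [0.63196542 0.02338141 0.35720276]
[ 0.58914867 -0.07769859  0.21273006] [-0.08 -0.09  3.27 -0.   -0.02  0.08]
```

Emit:
{"name": "move_arm", "arguments": {
  "increments": [-0.1,-0.1,1,0,0,0,-0.1,-0.1,2,0,0,0,-0.1,-0.1,2.4,0,0,0,-0.1,-0.1,2.8,0,0,0,-0.1,-0.1,3.2,0,0,0,-0.1,-0.1,3.4,0,0,0,-0.1,-0.1,3.6,0,0,0,-0.1,-0.1,3.7,0,0,0]
}}

```text
time_s: 7.55
tool_pos: [0.5897, -0.0796, 0.1759]
orientation: [0.454, 3.109, -0.0]
contact_force: [-1.8, 1.8, 2.7]
gripper_width: 0.0009
gripper_force: 1.2
```

Emit:
{"name": "move_arm", "arguments": {
  "increments": [0,0,0.1,0,0,0,0,0,0.2,0,0,0]
}}

```text
time_s: 7.8
tool_pos: [0.5897, -0.0797, 0.174]
orientation: [0.454, 3.109, -0.0]
contact_force: [-1.4, 1.7, 3.2]
gripper_width: 0.0007
gripper_force: 1.2
```

Moving freely with about 3 N of drag. Continue.

Emit:
{"name": "move_arm", "arguments": {
  "increments": [0,0,0.1,0,0,0,0,0,0.2,0,0,0,0,0,0.3,0,0,0]
}}

```text
time_s: 8.18
tool_pos: [0.5898, -0.0797, 0.1709]
orientation: [0.454, 3.109, -0.0]
contact_force: [-1.0, 1.2, 1.9]
gripper_width: 0.0002
gripper_force: 1.2
```

Emit:
{"name": "move_arm", "arguments": {
  "increments": [0,0,0.1,0,0,0,0,0,0.2,0,0,0,0,0,0.3,0,0,0]
}}

```text
time_s: 8.55
tool_pos: [0.5898, -0.0797, 0.168]
orientation: [0.454, 3.109, -0.0]
contact_force: [-0.8, 2.6, 2.4]
gripper_width: 0.0004
gripper_force: 1.2
```

Emit:
{"name": "move_arm", "arguments": {
  "increments": [0,0,0.1,0,0,0,0,0,0.2,0,0,0,0,0,0.3,0,0,0]
}}

```text
time_s: 8.93
tool_pos: [0.5898, -0.0796, 0.1649]
orientation: [0.454, 3.109, -0.0]
contact_force: [-1.9, 2.2, 2.8]
gripper_width: 0.0004
gripper_force: 1.2
```

The middle plunger is past the sticking range, so it is sound. I'll press it home.

Emit:
{"name": "move_arm", "arguments": {
  "increments": [0,0,0.3,0,0,0,0,0,0.6,0,0,0,0,0,0.9,0,0,0,0,0,1.2,0,0,0,0,0,1.4,0,0,0,0,0,1.55,0,0,0,0,0,1.65,0,0,0,0,0,1.75,0,0,0]
}}

```text
time_s: 9.93
tool_pos: [0.5901, -0.0798, 0.1481]
orientation: [0.454, 3.108, 0.0]
contact_force: [-1.9, 1.3, 17.5]
gripper_width: 0.0006
gripper_force: 8.9
```

```bash
python3 -c "
from h import *
print(inc(-.0117,-.09,.21))"
```

```text
[ 0.07 -8.91 -6.19  0.01  0.05  0.02]
```

Emit:
{"name": "move_arm", "arguments": {
  "increments": [0,0,-2,0,0,0,0,0,-6,0,0,0,0,-1,-6.6,0,0,0,0,-3,-6.6,0,0,0,0,-5,-6.6,0,0,0,0,-7,-6.6,0,0,0,0,-8.5,-6.6,0,0,0,0.1,-8.9,-6.4,0,0,0,0.1,-8.9,-6.2,0,0,0,0.1,-8.9,-6.2,0,0,0]
}}

```text
time_s: 11.18
tool_pos: [0.5635, -0.1639, 0.2092]
orientation: [-0.452, -3.109, -0.0]
contact_force: [1.6, -0.2, 0.7]
gripper_width: 0.0005
gripper_force: 0.0
```

```bash
python3 -c "
from h import *
s=snap('top');W=cloud(s)
q=px(s,[.6156,.0078,.176])[0].astype(int);w=W[q[1]-12:q[1]+13,q[0]-12:q[0]+13].reshape(-1,3);w=w[(w[:,2]>.15)&(w[:,2]<.2)];print(len(w),np.median(w,0),w.max(0))
print(robot.state()['tool_pos'],inc(-.0117,-.09,.176))"
```

```text
235 [0.61612753 0.00762144 0.17599927] [0.63199063 0.02338874 0.18251668]
[ 0.56356074 -0.16396752  0.20936202] [-0.07 -0.09  3.34  0.   -0.01  0.08]
```

Emit:
{"name": "move_arm", "arguments": {
  "increments": [-0.1,-0.1,1,0,0,0,-0.1,-0.1,2,0,0,0,-0.1,-0.1,2.4,0,0,0,-0.1,-0.1,2.8,0,0,0,-0.1,-0.1,3.1,0,0,0,-0.1,-0.1,3.3,0,0,0,-0.1,-0.1,3.4,0,0,0]
}}

```text
time_s: 12.1
tool_pos: [0.564, -0.1659, 0.1755]
orientation: [0.454, 3.109, -0.0]
contact_force: [-1.6, 0.6, 2.8]
gripper_width: 0.0005
gripper_force: 1.2
```

Emit:
{"name": "move_arm", "arguments": {
  "increments": [0,0,0.1,0,0,0,0,0,0.2,0,0,0,0,0,0.3,0,0,0]
}}

```text
time_s: 12.48
tool_pos: [0.564, -0.1659, 0.1725]
orientation: [0.454, 3.109, -0.0]
contact_force: [-2.4, 1.0, 2.2]
gripper_width: 0.0008
gripper_force: 1.2
```

Emit:
{"name": "move_arm", "arguments": {
  "increments": [0,0,0.1,0,0,0,0,0,0.2,0,0,0,0,0,0.3,0,0,0]
}}

```text
time_s: 12.85
tool_pos: [0.564, -0.1659, 0.1694]
orientation: [0.454, 3.109, -0.0]
contact_force: [-1.7, 1.5, 2.4]
gripper_width: 0.0005
gripper_force: 1.2
```

Emit:
{"name": "move_arm", "arguments": {
  "increments": [0,0,0.1,0,0,0,0,0,0.2,0,0,0,0,0,0.3,0,0,0]
}}

```text
time_s: 13.22
tool_pos: [0.564, -0.1659, 0.1664]
orientation: [0.454, 3.109, -0.0]
contact_force: [-1.3, 0.5, 2.3]
gripper_width: 0.0004
gripper_force: 1.2
```

Still free, so another 3 mm as a check and then home.

Emit:
{"name": "move_arm", "arguments": {
  "increments": [0,0,0.1,0,0,0,0,0,0.2,0,0,0,0,0,0.3,0,0,0]
}}

```text
time_s: 13.6
tool_pos: [0.564, -0.1659, 0.1634]
orientation: [0.454, 3.109, -0.0]
contact_force: [-1.7, 1.7, 2.4]
gripper_width: 0.0003
gripper_force: 1.2
```

Emit:
{"name": "move_arm", "arguments": {
  "increments": [0,0,0.3,0,0,0,0,0,0.6,0,0,0,0,0,0.9,0,0,0,0,0,1.2,0,0,0,0,0,1.35,0,0,0,0,0,1.45,0,0,0,0,0,1.55,0,0,0,0,0,1.6,0,0,0]
}}

```text
time_s: 14.6
tool_pos: [0.5644, -0.166, 0.1482]
orientation: [0.454, 3.108, 0.0]
contact_force: [-3.7, 1.2, 14.9]
gripper_width: 0.0009
gripper_force: 7.5
```

The right plunger is home too, so only the left is a reject. I'll lift and go to a point in front of the left tab.

```bash
python3 -c "
from h import *
print(inc(-.1,.09,.21))"
```

```text
[ 8.890e+00  1.809e+01 -6.190e+00  1.000e-02  5.000e-02  2.000e-02]
```

Emit:
{"name": "move_arm", "arguments": {
  "increments": [0,0,-2,0,0,0,0,0,-6,0,0,0,1,1,-6.2,0,0,0,3,3,-6.2,0,0,0,5,6,-6.2,0,0,0,6.5,9,-6.2,0,0,0,8,12,-6.2,0,0,0,8.9,15,-6.2,0,0,0,8.9,17,-6.2,0,0,0,8.9,18.1,-6.2,0,0,0,8.9,18.1,-6.2,0,0,0,8.9,18.1,-6.2,0,0,0]
}}

```text
time_s: 16.1
tool_pos: [0.5305, 0.0319, 0.2094]
orientation: [-0.456, -3.108, 0.001]
contact_force: [0.2, -0.2, -0.7]
gripper_width: 0.0006
gripper_force: 0.0
```

```bash
python3 - <<'E'
from h import *
def rk(w): return np.c_[(w[:,:2]-C)@RX,(w[:,:2]-C)@RY,w[:,2]]
for n in('top','side'):
    s=snap(n,n+'2');W=rk(cloud(s).reshape(-1,3))
    for y,N in((.09,'L'),(0,'M'),(-.09,'R')):
        d=W[(abs(W[:,0]+.012)<.03)&(abs(W[:,1]-y)<.025)&(W[:,2]>.144)&(W[:,2]<.185)]
        t=W[(W[:,0]<-.05)&(W[:,0]>-.08)&(abs(W[:,1]-y)<.022)&(W[:,2]>.05)&(W[:,2]<.105)]
        print(n,N,len(d),(np.median(d,0).round(4) if len(d) else ''),len(t),(np.median(t,0).round(4),t.min(0).round(4),t.max(0).round(4)) if len(t) else '')
print(robot.state()['tool_pos'],inc(-.095,.09,.088))
E
```

```text
top L 0  0 
top M 95 [-0.0083 -0.0076  0.148 ] 0 
top R 215 [-0.0112 -0.0893  0.1484] 91 (array([-0.0624, -0.0881,  0.0971]), array([-0.0637, -0.1099,  0.051 ]), array([-0.0575, -0.0696,  0.1045]))
side L 279 [-0.0088  0.0852  0.1757] 219 (array([-0.0573,  0.0826,  0.0796]), array([-0.0615,  0.0681,  0.0502]), array([-0.0555,  0.1112,  0.1034]))
side M 238 [-0.0098 -0.0035  0.1486] 250 (array([-0.0581, -0.0074,  0.0808]), array([-0.0627, -0.0216,  0.05  ]), array([-0.0566,  0.0181,  0.1028]))
side R 293 [-0.0094 -0.0933  0.1485] 329 (array([-0.0577, -0.0965,  0.0805]), array([-0.0627, -0.1118,  0.05  ]), array([-0.0563, -0.0708,  0.1035]))
[0.53045825 0.032034   0.20948602] [-5.100e-01  8.000e-02  1.215e+01 -1.000e-02  1.000e-02 -5.000e-02]
```

Measured: the middle and right discs are at 148 mm (home), the left is at 176 mm (stuck), and the left tab's face is at rack x ≈ -0.063. I'll descend in front of it.

Emit:
{"name": "move_arm", "arguments": {
  "increments": [0,0.1,3,0,0,0,0,0.1,6,0,0,0,-0.3,0.1,9,0,0,0,-0.5,0.1,11,0,0,0,-0.5,0.1,12,0,0,0,-0.5,0.1,12.3,0,0,0,-0.5,0.1,12.3,0,0,0]
}}

```text
time_s: 17.08
tool_pos: [0.5358, 0.0324, 0.087]
orientation: [0.454, 3.108, 0.0]
contact_force: [-0.5, -0.5, -0.0]
gripper_width: 0.0004
gripper_force: 0.0
```

```bash
python3 -c "
from h import *
print(robot.state()['tool_pos'],inc(-.072,.09,.087),inc(-.0125,.09,.087))"
```

```text
[0.53578543 0.03240914 0.08700131] [-2.32 -0.11  0.    0.01  0.04  0.02] [-8.27 -0.11  0.01  0.01  0.04  0.02]
```

Emit:
{"name": "move_arm", "arguments": {
  "increments": [-0.5,0,0,0,0,0,-1,-0.1,0,0,0,0,-1.5,-0.1,0,0,0,0,-1.9,-0.1,0,0,0,0,-2.2,-0.1,0,0,0,0,-2.5,-0.1,0,0,0,0,-2.8,-0.1,0,0,0,0,-3.2,-0.1,0,0,0,0,-3.6,-0.1,0,0,0,0,-4,-0.1,0,0,0,0]
}}

```text
time_s: 18.32
tool_pos: [0.5737, 0.0201, 0.0864]
orientation: [-0.454, -3.108, 0.0]
contact_force: [-3.8, 1.2, 1.7]
gripper_width: 0.0004
gripper_force: 1.9
```

Emit:
{"name": "move_arm", "arguments": {
  "increments": [-0.4,0,0,0,0,0,-0.8,0,0,0,0,0,-1.2,0,0,0,0,0,-1.6,0,0,0,0,0,-2,0,0,0,0,0,-2.4,0,0,0,0,0,-2.8,0,0,0,0,0,-3.1,0,0,0,0,0,-3.4,0,0,0,0,0]
}}

```text
time_s: 19.45
tool_pos: [0.6063, 0.0103, 0.0864]
orientation: [-0.454, -3.109, 0.0]
contact_force: [-3.4, 2.1, -1.8]
gripper_width: 0.0005
gripper_force: 1.8
```

Emit:
{"name": "move_arm", "arguments": {
  "increments": [-0.2,0,0,0,0,0,-0.4,0,0,0,0,0,-0.5,0,0,0,0,0]
}}

```text
time_s: 19.82
tool_pos: [0.6111, 0.009, 0.0865]
orientation: [0.454, 3.109, -0.0]
contact_force: [-3.3, 1.4, -2.4]
gripper_width: 0.0007
gripper_force: 1.7
```

Emit:
{"name": "move_arm", "arguments": {
  "increments": [-0.1,0,0,0,0,0,-0.2,0,0,0,0,0,-0.3,0,0,0,0,0]
}}

```text
time_s: 20.2
tool_pos: [0.6118, 0.0087, 0.0864]
orientation: [-0.453, -3.104, -0.001]
contact_force: [-24.5, 6.3, 17.1]
gripper_width: 0.0002
gripper_force: 12.5
```

It jumped to about 30 N, which is the rear stop. I'll back off and then lift.

Emit:
{"name": "move_arm", "arguments": {
  "increments": [1,0,0,0,0,0,3,0,0,0,0,0,6,0,0,0,0,0,9,0,0,0,0,0,10,0,-1,0,0,0,10,0,-5,0,0,0,10,0,-10,0,0,0,10,0,-15,0,0,0,12,5,-18,0,0,0,14,10,-18,0,0,0,15,12,-18,0,0,0,15,12,-18,0,0,0]
}}

```text
time_s: 21.7
tool_pos: [0.5048, 0.1673, 0.2673]
orientation: [0.45, 3.108, 0.001]
contact_force: [-0.9, -0.6, 0.3]
gripper_width: 0.0005
gripper_force: 0.0
```

```bash
python3 - <<'E'
from h import *
def rk(w): return np.c_[(w[:,:2]-C)@RX,(w[:,:2]-C)@RY,w[:,2]]
s=snap('top','top3');W=rk(cloud(s).reshape(-1,3))
for y,x in((.09,.045),(0,-.012),(-.09,-.012)):
    d=W[(abs(W[:,0]-x)<.03)&(abs(W[:,1]-y)<.025)&(W[:,2]>.144)&(W[:,2]<.185)]
    print(len(d),np.median(d,0).round(4),((d[:,:2].min(0)+d[:,:2].max(0))/2).round(4))
E
```

```text
231 [0.0446 0.09   0.1767] [0.0451 0.0901]
215 [-0.0116  0.      0.1485] [-0.0119  0.0004]
220 [-0.0113 -0.0898  0.1484] [-0.011  -0.0918]
```

View pics/top3.png

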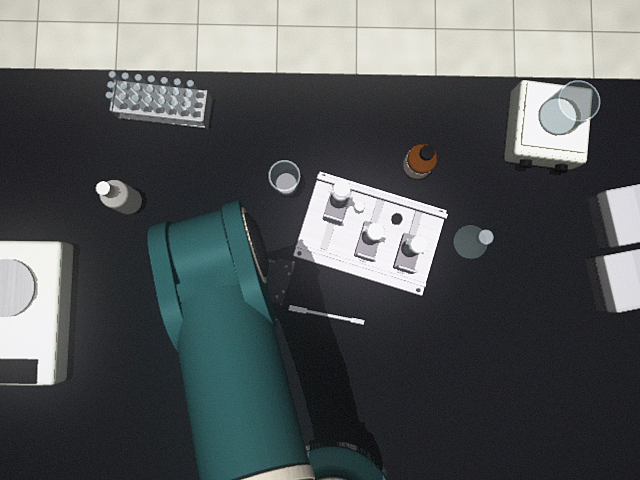

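The left syringe is at the rear (disc px 341,188). The middle and right are at the front with their plungers home. The vial (359,207), stopper, beaker, flask, reagent and spatula are where they were, and the arm is clear. Handing in.

```bash
python3 -c "
from h import *
print(robot.sign_off())"
```

```text
the job is handed in; nothing more can be done
None
```

The left syringe stuck about 17 mm in, so its carrier is now against the rear stop. The middle and right plungers went fully home with their carriers left at the front, nothing else was disturbed, and the job is handed in.

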